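# Find the hidden release in the lens case's rail and press it

### The job

The lens drawer of the white case on the eye clinic's desk is shut. Run a fingertip along the top of the grey rail at the case's front edge until you find the hidden notch, then press the key inside the notch fully down so that the drawer pops out and stays out, and take your hand away. Do not pick up, push aside or knock over the cup, the tin or the drop bottle.

Things in the scene. Friction and masses are not known exactly. Their poses are not given: they have to be found in the camera images.
- case: White lens case fixed to the desk, 200 mm deep (x), 370 mm wide (y), flat top 64 mm above the desk, with lenses up to 73 mm high lying on it behind the rail. Origin: centre of the underside; x points away from the drawer front (which faces the robot at yaw 0), y runs along the front edge and rail, z up. The drawer front is flush, without a handle.
- rail_mid (a point): Middle of the top of the rigid grey rail on the case's front edge, 85 mm in front of the case's origin (its -x), 100 mm above the desk; axes as the case's. The rail is 26 mm wide (x). In it is one notch, 40 mm long along y, cut through the whole width (open to front, back and top). Its middle lies anywhere from y = -50 to +50 mm, different every time and not given.
- rail_left (a point): Left end (+y) of the plain part of the rail, on its top: 80 mm from rail_mid along +y; axes as the case's. Here, and likewise 80 mm to the other side, a grey end sleeve begins that covers the rail outwards to the case's side and stands 1.5 mm higher and wider than the rail. The notch is always between the two sleeves.
- key (a joint): Travel of the release key, m: 0 = up (start), 0.008 = fully down. The key is a flat grey bar, 24 mm wide, running inside the rail and within reach only in the notch, where it forms the floor: its top is 12 mm below the rail's top when up, 20 mm when down. It moves straight down against about 6 N of friction, has no spring and stays where it is left.
- drawer (a joint): How far the lens drawer has come out of the case's front (towards the case's -x), m: 0 = shut; linked to the key, it comes out 5 mm for each mm of key travel, 0.040 with the key fully down. The drawer lies 12 to 56 mm above the desk, below the rail.
- cup: Paper-coloured open cup, 76 mm across the mouth, 90 mm high, standing loose on the desk to the +y side of the case. Origin: centre of its underside. To be left alone.
- tin: Open steel tin, 90 mm across, 45 mm high, standing loose on the desk to the -y side of the case. Origin: centre of its underside. To be left alone.
- drops: Small eye-drop bottle, 28 mm across, 70 mm high, standing loose on the desk to the +y side of the case near its front. Origin: centre of its underside. To be left alone.

How it is judged:
By the outcome, as a careful person would: the job done as asked, in the order asked, and still so for the second after the job is handed in, with the robot touching nothing.
It also fails if it takes over 51 s, if anything falls off the work surface, if the arm or the gripper's body presses on something with over 40 N, if the wrist force passes 120 N, or if a joint passes its speed limit or range.

### The arm

A 6-joint arm with a two-finger parallel gripper is mounted at the origin on the work surface. World frame = base frame: x ahead of the robot, y to its left, z up, the work surface at z = 0. Lengths are in m, angles in degrees, forces in N, time in s.
With the tool pointing down it reaches from about 0.4 to 0.825 m from the base axis. Payload 7 kg.
Tool frame: the origin (TCP) lies between the finger pads; the fingertips stand 19 mm ahead of it and the grasp point (between the pads) is the TCP; z points along the fingers, y is the line along which they close (so a half turn about z gives the same grasp; the last joint's range is limited). The gripper opens to 88 mm and grips with 3 to 60 N. Pads are 19 mm wide; open, the fingers measure 130 mm over their backs; the gripper's body (78 mm by 193 mm) begins 47 mm behind the grasp point.
Start: joints at [81.137, 20.546, 0.682, 0, -70.136, -16.507], TCP at [0.289, 0.61, 0.246] pointing down, gripper open.
Joint ranges: [-176.03, 176.03], [-82.01, 121.73], [-58.28, 71.71], [-173.87, 95.51], [-174.79, -0.11], [-173.66, 173.66]. Speed limits (degrees/s): [136.94, 136.94, 172.46, 180, 180, 180].

### API

Orientations are given as [roll, pitch, yaw] about the fixed x, y, z axes, in that order (R = Rz(yaw) Ry(pitch) Rx(roll)).
In Python, from plant import r gives the robot as it stands. The module is installed in compiled form; this text tells all that it offers.
- The arm moves only by the shell command python3 -m pendant 'ROWS' [OPENING] [FORCE]. ROWS is JSON, a list of rows, each a list of 6 numbers: the shift along the tool's x, y, z in mm, then the turn, a rotation vector about the tool's x, y, z in rad. In form: [[tx, ty, tz, wx, wy, wz], ...]. A call has 1 to 20 rows; each row is the pose to reach, as a shift and turn from the pose commanded when the call began, along the tool's axes at that moment; what a row does not reach only later rows make up. A row lasts 1/8 s, in which the tool goes at most 62.5 mm and 10.7 degrees, less where a joint would pass 70% of its speed; a pose out of reach is approached as far as the arm can. A call with a gripper value outside its range is refused whole. OPENING is the finger opening in mm, from 0 to 87.6, set as the call begins (- or left out, the last holds). The fingers move at their own pace and stop on an object; FORCE is the grip in N (left out, the last holds). Time passes only in rows, so rows that repeat a pose let the fingers close. It gives the time, the measured TCP pose, the force, the opening and the grip force at its end, in the units of the state.
- r.get_state(): the state, without advancing time (a new reading comes with each control period).
- r.capture(name): name is "side" or "top" or "wrist"; returns the picture (400x640x3 uint8, red, green, blue); there is no depth.
- r.camera_params(name): a dict with "mtx" (3x3 intrinsics, pixels), "rvec" (rotation vector, rad) and "tvec" (3), from world to camera coordinates, as OpenCV has them; the wrist camera has in their place "mount" (4x4, takes a point from camera to tool coordinates, whose origin is the TCP and whose axes are the flange's). Camera axes: x right, y down, z forward; pixel columns grow to the right and rows downward; lengths in m; the calibration is good to about 2 mm. A picture is of the moment at which its call begins: read the wrist's pose just before it. camera_params takes no time and is no camera call.
- r.close_job(): hands the job in; it is judged then, once.
The state is a dict: "time_s": time; "joints": joint angles; "qd": joint speeds; "joint_torque": joint torques, N m; "tcp_pos": TCP position; "eef_rot": TCP orientation; "contact_force": force on the tool from outside, world axes, zero at the start; "moment": the same for the moment, N m; "gripper_width": finger opening in m; "gripper_force": force on a finger pad.
Only numpy, scipy, OpenCV 4.12 (cv2) and the standard library are available. Lean on these libraries where they do the work, as an engineer would, in place of code of your own. Each camera call takes 0.05 s, during which the arm holds its last target. There are 200 camera calls.

## Working session

There is one attempt and no reset: what is moved stays moved. The work goes in short steps, Python scripts to look and compute and a shell command to move; the robot and the scene stay as the last step left them, time stands still between calls to the robot, and variables do not carry over. Pictures are saved under pics/ and viewed, at most 10 in all, crops included, and the job is handed in when it is done.

```bash
mkdir -p pics; python3 - <<'E'
from plant import r
import cv2
s=r.get_state(); print({k:s[k] for k in('time_s','tcp_pos','eef_rot','contact_force','gripper_width')})
for n in("top","side","wrist"):
    cv2.imwrite(f"pics/{n}0.png",r.capture(n)[:,:,::-1]); print(n,r.camera_params(n))
E
```

```text
{'time_s': 0.0, 'tcp_pos': array([0.28904099, 0.60948751, 0.24462482]), 'eef_rot': array([ 1.79906122e+02, -6.62074075e-03, -2.53783746e+01]), 'contact_force': array([0.06451829, 0.40941367, 0.13231862]), 'gripper_width': 0.08752811838892843}
top {'mtx': array([[444.73307224,   0.        , 323.7993387 ],
       [  0.        , 444.73307224, 199.12460287],
       [  0.        ,   0.        ,   1.        ]]), 'rvec': array([ 2.16177778, -2.15498059,  0.14623859]), 'tvec': array([0.02262312, 0.65094014, 1.15880112])}
side {'mtx': array([[435.93182391,   0.        , 325.08123943],
       [  0.        , 435.93182391, 200.21408753],
       [  0.        ,   0.        ,   1.        ]]), 'rvec': array([ 0.38831929, -2.79430573,  1.11448246]), 'tvec': array([0.62493769, 0.16621571, 0.9664914 ])}
wrist {'mtx': array([[280.40938734,   0.        , 323.84441681],
       [  0.        , 280.40938734, 200.81471086],
       [  0.        ,   0.        ,   1.        ]]), 'mount': array([[-1.02508269e-04, -9.52618276e-01, -3.04168390e-01,
         8.33502226e-02],
       [ 9.99999021e-01, -5.22061642e-04,  1.29802210e-03,
        -5.89662404e-04],
       [-1.39531422e-03, -3.04167960e-01,  9.52617397e-01,
        -1.39014622e-01],
       [ 0.00000000e+00,  0.00000000e+00,  0.00000000e+00,
         1.00000000e+00]])}
```

View pics/top0.png

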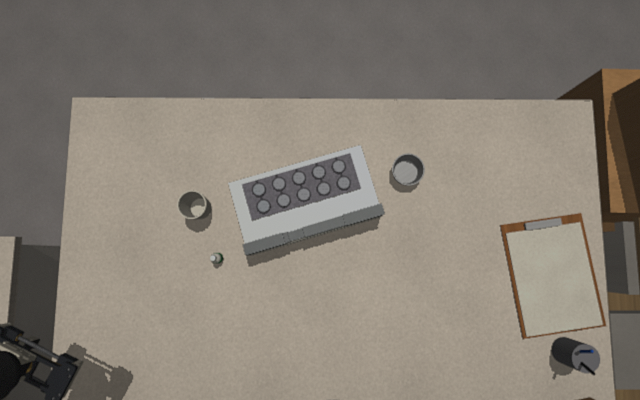

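View pics/side0.png

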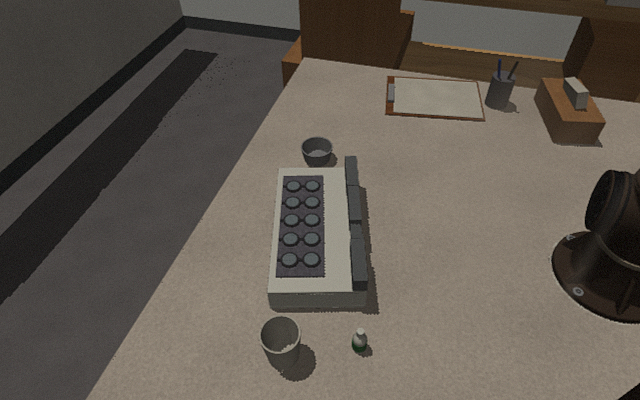

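The top view shows the case at about (310,200), turned roughly 15°, with the rail along its lower edge from (245,250) to (382,212). The cup is at (194,206), the drops at (216,258) and the tin at (407,170). The side view shows breaks in the rail near (355,186) and (357,230), so I'll enlarge both.

```bash
python3 - <<'E'
import cv2,numpy as np
a=cv2.imread("pics/top0.png")[135:270,220:400]; b=cv2.imread("pics/side0.png")[145:315,260:390]
a=cv2.resize(a,None,fx=4.4,fy=4.4,interpolation=cv2.INTER_CUBIC)
b=cv2.resize(b,None,fx=3.5,fy=3.5,interpolation=cv2.INTER_CUBIC)
cv2.imwrite("pics/a.png",a);cv2.imwrite("pics/b.png",b);print(a.shape,b.shape)
E
```

```text
(594, 792, 3) (595, 455, 3)
```

View pics/a.png

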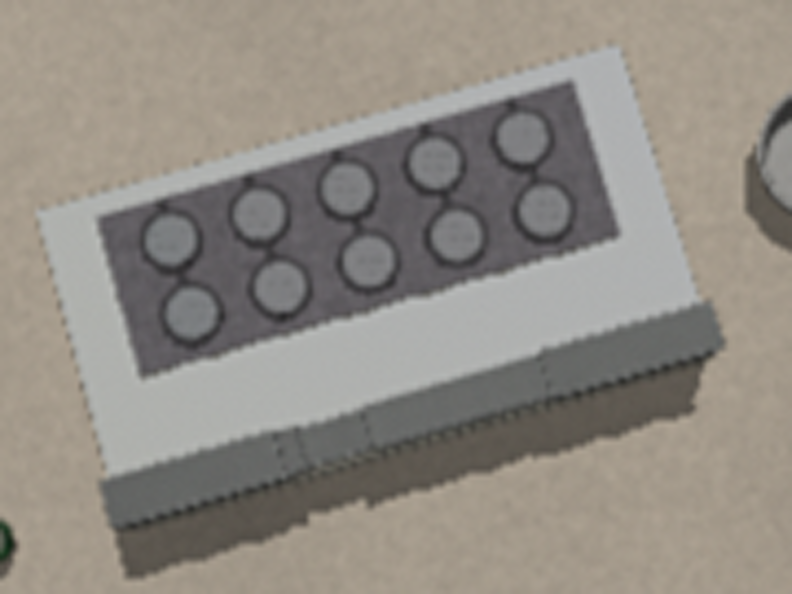

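View pics/b.png

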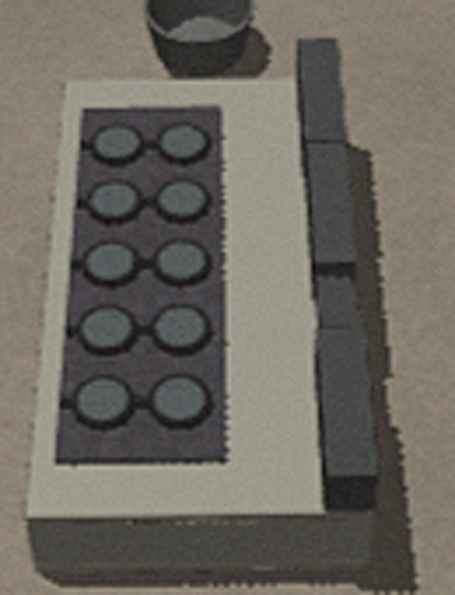

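The enlarged top view shows sleeve edges at crop x≈280 and 545. Between them is a patch from x≈300 to 368 that looks like the notch, close to the left sleeve, so y≈+47. The side crop agrees, with a dark notch wall at y≈268 and its floor down to 327. Next I'll fit the case pose.

```bash
cat > h.py <<'E'
from plant import r
import numpy as np,cv2
from scipy.optimize import least_squares
from scipy.spatial.transform import Rotation as R
def toolshift(p,yaw):  # world target TCP, tool-down yaw -> tool shift mm, rotvec (from measured pose)
    s=r.get_state(); R0=R.from_euler('xyz',s['eef_rot'],degrees=True)
    Rt=R.from_euler('xyz',[180,0,yaw],degrees=True)
    return R0.inv().apply(np.array(p)-s['tcp_pos'])*1e3,(R0.inv()*Rt).as_rotvec()
E
cat > fit.py <<'E'
from h import *
T=[((38,212),(.1,.185,.064)),((620,48),(.1,-.185,.064)),((118,527),(-.0995,.185,.1015)),((723,345),(-.0995,-.185,.1015)),((712,303),(-.0705,-.185,.1015)),((103,480),(-.0705,.185,.1015)),((288,478),(-.0995,.08,.1015)),((545,350),(-.0705,-.08,.1015))]
S=[((65,82),(.1,-.185,.064)),((28,517),(.1,.185,.064)),((376,475),(-.0995,.185,.1015)),((297,40),(-.0705,-.185,.1015)),((335,40),(-.0995,-.185,.1015)),((322,478),(-.0705,.185,.1015)),((345,142),(-.0995,-.08,.1015))]
cams=[]
for n,L,k,o in(("top",T,4.4,(220,135)),("side",S,3.5,(260,145))):
    c=r.camera_params(n); cams.append((c,(np.array([l[0] for l in L])+.5)/k-.5+o,np.array([l[1] for l in L])))
def W(q,P): c,s=np.cos(q[2]),np.sin(q[2]); return P@np.array([[c,-s,0],[s,c,0],[0,0,1]]).T+[q[0],q[1],0]
def f(q): return np.concatenate([(cv2.projectPoints(W(q,P),c['rvec'],c['tvec'],c['mtx'],None)[0][:,0]-u).ravel() for c,u,P in cams])
o=least_squares(f,[.6,0,.26],loss='soft_l1'); q=o.x; print(q[:2],np.degrees(q[2])); print(np.round(f(q).reshape(-1,2),1).tolist())
# notch edges from top crop: back edge (300,428),(368,410); rail back x=-.072 z=.1
c=cams[0][0]
for y in(.02,.03,.065,.07): print(y,(cv2.projectPoints(W(q,np.array([[-.072,y,.1]])),c['rvec'],c['tvec'],c['mtx'],None)[0].ravel()-(220,135)+.5)*4.4)
yaw=np.degrees(q[2])-90
for y in(-.0,.047):
    p=W(q,np.array([[-.085,y,.1+.019+.04]]))[0]; print(y,np.round(p,4),yaw,*[np.round(v,3) for v in toolshift(p,yaw)])
E
python3 fit.py
```

```text
[0.64860502 0.07493992] 16.607471568419832
[[-0.7, -0.3], [0.0, -1.3], [-1.6, 0.7], [0.8, 0.7], [-0.1, -0.6], [-1.2, 0.2], [-0.2, -0.1], [-1.3, 0.3], [-0.4, -0.9], [-1.6, -0.3], [0.3, -0.0], [-0.1, -0.8], [0.5, -1.0], [0.8, -0.7], [0.4, -0.9]]
0.02 [374.87994954 403.06878946]
0.03 [358.27140549 407.95418705]
0.065 [300.04175694 425.0824184 ]
0.07 [291.71054561 427.53304138]
-0.0 [0.5672 0.0506 0.159 ] -73.39252843158016 [490.732 385.769  86.406] [ 0.001 -0.001  0.838]
0.047 [0.5537 0.0957 0.159 ] -73.39252843158016 [459.295 350.831  86.358] [ 0.001 -0.001  0.838]
```

```bash
python3 -m pendant '[[60,45,5,0,0,0.15],[120,90,10,0,0,0.3],[180,140,20,0,0,0.45],[230,180,30,0,0,0.6],[280,220,40,0,0,0.75],[330,260,50,0,0,0.838],[380,300,60,0,0,0.838],[430,335,70,0,0,0.838],[470,370,80,0,0,0.838],[490.7,385.8,86.4,0.001,-0.001,0.838],[490.7,385.8,86.4,0.001,-0.001,0.838],[490.7,385.8,86.4,0.001,-0.001,0.838],[490.7,385.8,86.4,0.001,-0.001,0.838]]' 0 20; python3 - <<'E'
from h import *
s=r.get_state(); print(s['time_s'],s['tcp_pos'],s['eef_rot'],s['contact_force'],s['gripper_width'])
for n in("wrist","side"): cv2.imwrite(f"pics/{n}1.png",r.capture(n)[:,:,::-1])
a=cv2.imread("pics/side1.png")[100:340,220:540]
cv2.imwrite("pics/c.png",cv2.resize(a,None,fx=2.5,fy=2.5,interpolation=cv2.INTER_CUBIC))
E
```

```text
time_s: 1.78
tcp_pos: [0.5671, 0.052, 0.1595]
eef_rot: [-179.9, 0.1, -73.3]
contact_force: [0.3, 0.0, 0.5]
gripper_width: 0.0004
gripper_force: 0.0
1.775 [0.56711719 0.05203547 0.15947385] [-1.79944800e+02  7.84596679e-02 -7.33133729e+01] [0.33769957 0.03750097 0.5360203 ] 0.0003605855159470358
```

View pics/wrist1.png

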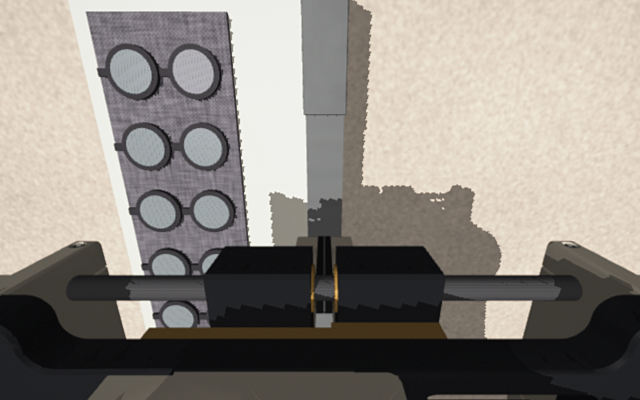

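View pics/c.png

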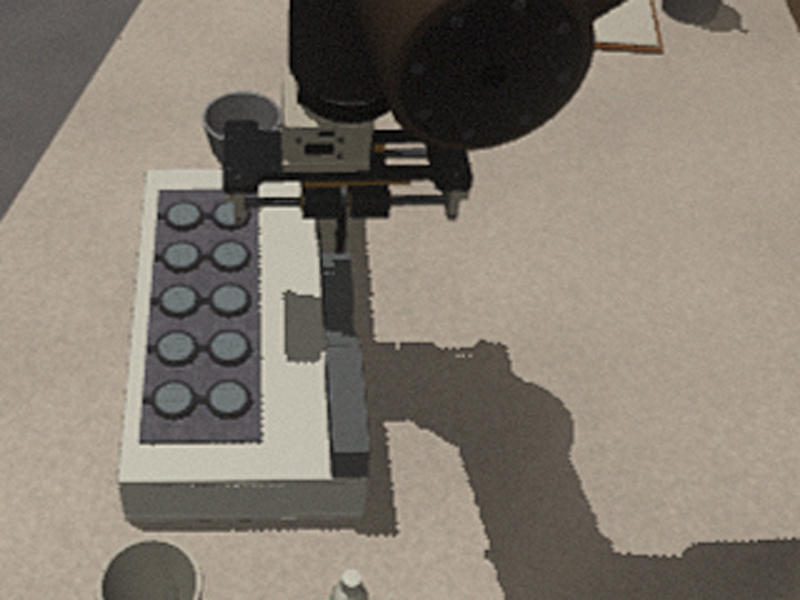

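The wrist view shows the rail centred under the closed fingers at column ~325, with the -y sleeve edge at row ~113. Image up is -y, so moving towards +y is tool -x. I'm lowering to just above the rail.

```bash
python3 -m pendant '[[0,0,12,0,0,0],[0,0,24,0,0,0],[0,0,32,0,0,0],[0,0,36,0,0,0],[0,0,37,0,0,0],[0,0,38,0,0,0],[0,0,38,0,0,0],[0,0,38,0,0,0]]'; python3 -m pendant '[[0,0,0.5,0,0,0],[0,0,1,0,0,0],[0,0,1.5,0,0,0],[0,0,1.5,0,0,0]]'
```

```text
time_s: 2.88
tcp_pos: [0.5674, 0.0511, 0.1214]
eef_rot: [-179.9, 0.1, -73.4]
contact_force: [-0.0, -0.4, -0.3]
gripper_width: 0.0008
gripper_force: 0.0
time_s: 3.38
tcp_pos: [0.5673, 0.0511, 0.1196]
eef_rot: [-180.0, 0.1, -73.4]
contact_force: [-0.2, -0.0, -0.6]
gripper_width: 0.0006
gripper_force: 0.0
```

```bash
python3 -m pendant '[[0,0,0.3,0,0,0],[0,0,0.6,0,0,0],[0,0,0.6,0,0,0]]'; python3 -m pendant '[[0,0,0.3,0,0,0],[0,0,0.5,0,0,0],[0,0,0.5,0,0,0]]'
```

```text
time_s: 3.75
tcp_pos: [0.5673, 0.0511, 0.1193]
eef_rot: [-180.0, 0.1, -73.4]
contact_force: [-2.0, 0.6, 3.9]
gripper_width: 0.0006
gripper_force: 2.0
time_s: 4.12
tcp_pos: [0.5673, 0.0511, 0.1193]
eef_rot: [-179.9, 0.1, -73.4]
contact_force: [-2.5, 0.4, 7.4]
gripper_width: 0.0002
gripper_force: 4.2
```

Contact with the rail top is at 7 N, tip z≈100 mm. I'll slide towards +y with that light press and watch the force.

```bash
python3 -m pendant '[[-3,0,0,0,0,0],[-6,0,0,0,0,0],[-9,0,0,0,0,0],[-12,0,0,0,0,0],[-15,0,0,0,0,0],[-15,0,0,0,0,0]]'; for i in 1 2; do :; done; python3 -m pendant '[[-3,0,0,0,0,0],[-6,0,0,0,0,0],[-9,0,0,0,0,0],[-9,0,0,0,0,0]]'
```

```text
time_s: 4.88
tcp_pos: [0.5638, 0.0654, 0.1193]
eef_rot: [-179.9, 0.0, -73.4]
contact_force: [0.3, -2.4, 5.3]
gripper_width: 0.0007
gripper_force: 2.8
time_s: 5.38
tcp_pos: [0.5612, 0.074, 0.1193]
eef_rot: [-179.9, 0.0, -73.4]
contact_force: [0.6, -3.1, 5.9]
gripper_width: 0.0008
gripper_force: 2.8
```

```bash
python3 -m pendant '[[-2,0,0,0,0,0],[-4,0,0,0,0,0],[-4,0,0,0,0,0]]'; python3 -m pendant '[[-2,0,0,0,0,0],[-4,0,0,0,0,0],[-4,0,0,0,0,0]]'
```

```text
time_s: 5.75
tcp_pos: [0.5601, 0.0777, 0.1193]
eef_rot: [-179.9, 0.0, -73.4]
contact_force: [0.8, -2.1, 6.0]
gripper_width: 0.0007
gripper_force: 2.7
time_s: 6.12
tcp_pos: [0.5589, 0.0815, 0.1192]
eef_rot: [-179.9, 0.0, -73.4]
contact_force: [0.8, -1.6, 5.9]
gripper_width: 0.0003
gripper_force: 2.7
```

```bash
python3 -m pendant '[[-1.5,0,0,0,0,0],[-3,0,0,0,0,0],[-3,0,0,0,0,0]]'; python3 -m pendant '[[-1.5,0,0,0,0,0],[-3,0,0,0,0,0],[-3,0,0,0,0,0]]'
```

```text
time_s: 6.5
tcp_pos: [0.5579, 0.0845, 0.1191]
eef_rot: [-179.9, 0.0, -73.4]
contact_force: [1.0, -3.5, 5.8]
gripper_width: 0.001
gripper_force: 2.6
time_s: 6.88
tcp_pos: [0.5558, 0.0878, 0.118]
eef_rot: [180.0, 0.1, -73.4]
contact_force: [0.3, -0.3, 0.4]
gripper_width: 0.0007
gripper_force: 0.0
```

The force dropped to zero at ~37 mm and the tip sank 1 mm, so the notch's near edge has been found. I'll move 9 mm further to its middle and go down towards the key.

```bash
python3 -m pendant '[[-3,0,0,0,0,0],[-6,0,0,0,0,0],[-9,0,0,0,0,0],[-9,0,0,0,0,0]]'; python3 -m pendant '[[0,0,2,0,0,0],[0,0,4,0,0,0],[0,0,6,0,0,0],[0,0,8,0,0,0],[0,0,8,0,0,0]]'; python3 -m pendant '[[0,0,1,0,0,0],[0,0,2,0,0,0],[0,0,3,0,0,0],[0,0,4,0,0,0],[0,0,4,0,0,0]]'
```

```text
time_s: 7.38
tcp_pos: [0.5538, 0.0964, 0.1186]
eef_rot: [-180.0, 0.1, -73.4]
contact_force: [0.3, -1.0, 0.1]
gripper_width: 0.0004
gripper_force: 0.0
time_s: 8.0
tcp_pos: [0.5537, 0.096, 0.1104]
eef_rot: [-180.0, 0.1, -73.4]
contact_force: [1.0, -0.6, -0.2]
gripper_width: 0.0004
gripper_force: 0.0
time_s: 8.62
tcp_pos: [0.5539, 0.0962, 0.1069]
eef_rot: [-180.0, 0.1, -73.4]
contact_force: [-1.2, -0.3, 3.0]
gripper_width: 0.0004
gripper_force: 1.8
```

It is on the key at tip z = 88 mm. Pressing down now.

```bash
python3 -m pendant '[[0,0,1,0,0,0],[0,0,2,0,0,0],[0,0,3,0,0,0],[0,0,4,0,0,0],[0,0,5,0,0,0],[0,0,6,0,0,0],[0,0,7,0,0,0],[0,0,8,0,0,0],[0,0,8,0,0,0]]'; python3 -m pendant '[[0,0,0.7,0,0,0],[0,0,1.5,0,0,0],[0,0,1.5,0,0,0]]'
```

```text
time_s: 9.75
tcp_pos: [0.5539, 0.0962, 0.0992]
eef_rot: [-179.9, 0.1, -73.4]
contact_force: [-2.9, 0.5, 6.6]
gripper_width: 0.0009
gripper_force: 3.6
time_s: 10.12
tcp_pos: [0.554, 0.0963, 0.099]
eef_rot: [-179.9, 0.1, -73.3]
contact_force: [-7.8, 0.5, 17.9]
gripper_width: 0.0007
gripper_force: 9.2
```

The key has bottomed: 18 N with no further travel. One more slight press, then straight up and away.

```bash
python3 -m pendant '[[0,0,0.7,0,0,0],[0,0,0.7,0,0,0],[0,0,0.7,0,0,0]]'; python3 -m pendant '[[0,0,-3,0,0,0],[0,0,-8,0,0,0],[0,0,-16,0,0,0],[0,0,-30,0,0,0],[0,0,-55,0,0,0],[0,0,-90,0,0,0],[0,0,-130,0,0,0],[60,0,-150,0,0,0],[120,0,-150,0,0,0],[180,0,-150,0,0,0],[230,0,-150,0,0,0],[230,0,-150,0,0,0],[230,0,-150,0,0,0]]'; python3 - <<'E'
from h import *
cv2.imwrite("pics/side2.png",r.capture("side")[:,:,::-1]); cv2.imwrite("pics/top2.png",r.capture("top")[:,:,::-1])
E
```

```text
time_s: 10.5
tcp_pos: [0.554, 0.0963, 0.0988]
eef_rot: [-179.9, 0.1, -73.3]
contact_force: [-9.7, 0.8, 23.4]
gripper_width: 0.0001
gripper_force: 11.7
time_s: 12.12
tcp_pos: [0.6195, -0.1247, 0.2464]
eef_rot: [-180.0, 0.1, -73.4]
contact_force: [-0.6, 1.2, -0.4]
gripper_width: 0.0005
gripper_force: 0.0
```

View pics/side2.png

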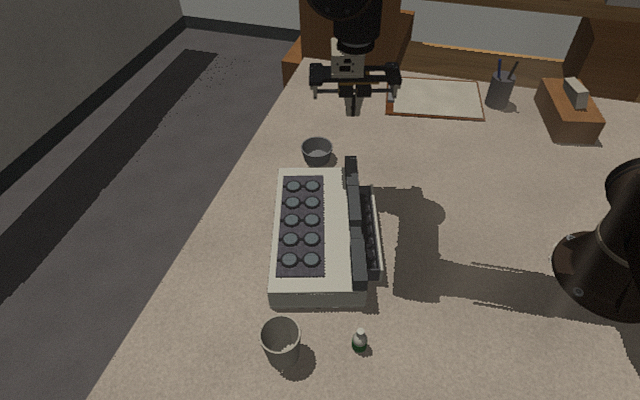

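View pics/top2.png

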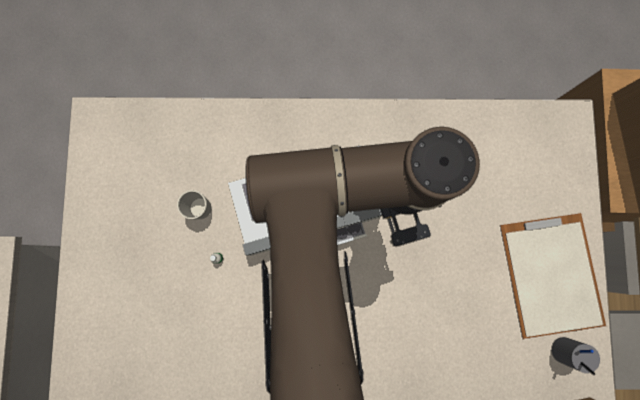

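The side view shows the drawer out, with its front edge running from (373,185) to (382,275). The cup, tin and drops haven't moved, and the gripper is clear at (350,90). I'll check how far out the drawer is and hand in.

```bash
python3 - <<'E'
from h import *
c=r.camera_params("side");a=np.radians(16.607)
im=cv2.cvtColor(cv2.imread("pics/side2.png"),cv2.COLOR_BGR2GRAY)
for d in(.030,.035,.04,.045):
    P=np.array([[-.1-d,y,.056] for y in(-.05,.0,.05)]); W=R.from_euler('z',a).apply(P)+[.6486,.0749,0]
    print(d,np.round(cv2.projectPoints(W,c['rvec'],c['tvec'],c['mtx'],None)[0][:,0],1).tolist())
for v in(215,230,245): print(v,im[v,362:392].tolist())
E
```

```text
0.03 [[371.3, 206.7], [373.1, 222.6], [375.1, 239.8]]
0.035 [[373.4, 206.6], [375.3, 222.6], [377.3, 239.7]]
0.04 [[375.5, 206.6], [377.5, 222.6], [379.6, 239.7]]
0.045 [[377.6, 206.6], [379.6, 222.6], [381.8, 239.7]]
215 [29, 23, 31, 31, 37, 38, 47, 73, 66, 29, 53, 96, 146, 179, 138, 60, 53, 104, 146, 136, 127, 137, 138, 140, 138, 144, 139, 142, 135, 144]
230 [26, 26, 25, 32, 28, 35, 46, 39, 50, 64, 48, 35, 58, 106, 158, 177, 140, 53, 56, 104, 150, 141, 133, 137, 144, 139, 142, 144, 141, 140]
245 [80, 85, 66, 21, 37, 45, 45, 45, 46, 40, 35, 41, 44, 42, 64, 121, 174, 169, 122, 49, 96, 142, 149, 136, 139, 138, 138, 138, 140, 138]
```

```bash
python3 -c "
from plant import r
print(r.close_job())"
```

```text
the job is handed in; nothing more can be done
None
```

I slid the fingertip along the rail to the notch and pressed the key down until it bottomed; the drawer popped out and stayed out at about 40 mm by the side camera, the hand is clear, the cup, tin and drops look unmoved, and the job was handed in at about 12 s.

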